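Rock a lodged syringe down through the neck of a sharps bottle

ROBOT

A 6-joint arm with a two-finger parallel gripper is mounted at the origin on the work surface. World frame = base frame: x ahead of the robot, y to its left, z up, the work surface at z = 0. Lengths are in m, angles in degrees, forces in N, time in s.
With the tool pointing down it reaches from about 0.25 to 0.725 m from the base axis. Payload 9.7 kg.
Tool frame: the origin (TCP) lies at the very end of the fingers, on their centre line; the grasp point (between the pads) lies 19 mm behind it; z points along the fingers, y is the line along which they close (so a half turn about z gives the same grasp; the last joint's range is limited). The gripper opens to 85 mm and grips with 20 to 120 N. Pads are 22 mm wide; open, the fingers measure 114 mm over their backs; the gripper's body (76 mm by 85 mm) begins 54 mm behind the grasp point. The pads swing forward as they close: fully open they stand 13 mm farther back than shut.
Start: joints at [-66.75, 4.979, 10.078, 95.1, 0, 90], TCP at [0.217, -0.505, 0.231] pointing down, gripper open.
Joint ranges: [-179.16, 179.16], [-48.56, 103.87], [-65.8, 70.77], [-126.05, 130.52], [-82.76, 87.17], [-180, 180]. Speed limits (degrees/s): [127.2, 127.2, 147.25, 180, 180, 180].

INTERFACE

Orientations are given as [roll, pitch, yaw] about the fixed x, y, z axes, in that order (R = Rz(yaw) Ry(pitch) Rx(roll)).
In Python, from workcell import bot gives the robot as it stands.
- The arm moves only by the tool arm_command, never from a script. Its argument "series" is a list of rows, each a list of 4 numbers: the shift along the tool's x, y, z in m, then the turn about the tool's z in rad. A call has exactly 5 rows; each row is the pose to reach, as a shift and turn from the pose commanded when the call began, along the tool's axes at that moment; what a row does not reach only later rows make up. A row lasts 1/10 s, in which the tool goes at most 50 mm and 8.59 degrees, less where a joint would pass 70% of its speed; a pose out of reach is approached as far as the arm can. A call with a gripper value outside its range is refused whole. "hand" is the finger opening in m, from 0 to 0.0854, set as the call begins (left out, the last holds). The fingers move at their own pace and stop on an object; "grip_force" is the grip in N (left out, the last holds). Time passes only in rows, so rows that repeat a pose let the fingers close, or fill a call up. It gives the time, the measured TCP pose, the force, the opening and the grip force at its end, in the units of the state.
- bot.get_obs(): the state, without advancing time (a new reading comes with each control period).
- bot.camera(name): name is "side" or "top"; returns a dict with "color" (384x512x3 uint8, blue, green, red), "camera_matrix" (3x3 intrinsics, pixels), "xyz" and "orientation" of the camera in the world. Camera axes: x right, y up, looking along -z (the intrinsics and any distortion apply to the point x, -y, -z); pixel columns grow to the right and rows downward; lengths in m; the calibration is good to about 2 mm. A picture is of the moment at which its call begins. There is no depth.
- bot.job_done(): hands the job in; it is judged then, once.
Trained networks look in the newest picture that a camera, given by its name, has taken for a name from the list of things; names that differ only in an ending like _2 or _b are one class to them, and where a whole thing is asked for, a point or a joint stands for the part that bears it (a point fixed in the world has none). Each returns a list of dicts, best first, with "confidence" (0 to 1); they miss things now and then, are a little off and sometimes report something else, mostly with a low value. They report only what shows in the picture. A call takes as long as a camera call.
- bot.find_in(camera, target): "location" ([column, row] in pixels, amid what is visible of it).
- bot.mark_of(camera, target): "location" ([column, row] in pixels: a listed point, or the origin of a listed thing).
The state is a dict: "time": time; "q": joint angles; "qd": joint speeds; "joint_efforts": joint torques, N m; "ee_pos": TCP position; "tcp_rot": TCP orientation; "wrist_force": force on the tool from outside, world axes, zero at the start; "torque": the same for the moment, N m; "opening": finger opening in m; "grasp_force": force on a finger pad.
Only numpy, scipy, OpenCV 4.12 (cv2) and the standard library are available. Lean on these libraries where they do the work, as an engineer would, in place of code of your own. Each camera call takes 0.05 s, during which the arm holds its last target. There are 200 camera calls.

TASK

A used safety syringe has lodged in the mouth of the clear sharps bottle, hung up by its finger flange. Rock the bottle well over from side to side, in line with the flange, until the syringe drops right down into it, then stand the bottle upright on its steel tray again and let go. The syringe is a used sharp, so never touch or push it; do not tip the bottle right over or spill the syringe out, and leave the other things on the table where they are.

Things in the scene. Friction and masses are not known exactly. Their poses are not given: they have to be found in the camera images.
- bottle: Clear stiff plastic sharps bottle, round, 0.11 to 0.18 kg, on the tray floor. Origin: centre of its underside, z up its axis. Body 110 mm across up to 120 mm height, then a cone to the neck; neck 52 mm outside, 44 mm inside, straight from 163 mm up to the rim at 190 mm: hold it there. A grey mouth ring, the top 3 mm of the neck, narrows the opening to 34 mm. Body wall 3 mm, floor 4 mm.
- bottle_mouth (a point): Centre of the bottle's mouth, level with its rim, 190 mm above the bottle's underside; turns with the bottle.
- syringe: Used white safety syringe hanging in the bottle's mouth, 72 mm long, 14 to 24 g. Origin: centre of the underside of its flat finger flange; z up to the grey thumb pad. Two flange wings, 46 mm tip to tip along its x axis, 10 mm wide, 2.5 mm thick, rest on the mouth ring; a 16 mm round boss between them. Barrel 10 mm across reaches 58 mm below the origin. When free it drops over 80 mm.
- syringe_top (a point): Centre of the top of the 17 mm round thumb pad, 14.5 mm above the syringe's origin along its z. To free it, rock the bottle 40 to 45 degrees each way in the upright plane that holds the wings (syringe x): one wing slips under the ring on one lean, the other on the swing back over. It may let go on the first swing back or only after several; gentle leans just let it sit there.
- tray: Flat steel instrument tray, fixed, 240 mm along its x, 340 mm along its y, floor 3 mm thick, rim wall 3 mm thick and 15 mm high. Origin: centre of its underside, on the table.
- gel_pump: Bystander: hand gel bottle with a pump head, 60 mm in diameter, 164 mm tall. Origin: centre of its underside.
- cotton_jar: Bystander: white lidded jar, 88 mm in diameter, 106 mm tall. Origin: centre of its underside.
- carton: Bystander: small paper carton, 90 x 130 mm, 75 mm tall. Origin: centre of its underside.
- bowl: Bystander: round steel bowl, 100 mm in diameter, 42 mm tall. Origin: centre of its underside.

How it is judged (in metres and radians):
On the way, in this order (a step that is already met when the one before it is completed fails the run):
1. the bottle is leaned over by more than 20 degrees while the syringe is still caught in its neck (angle between bottle's own z axis and vertical above 0.35 rad and z of syringe in the frame of bottle above 0.17 m), for 0.05 s.
2. the whole syringe has dropped down inside the bottle, below the neck (z of syringe_top in the frame of bottle between 0 and 0.125 m and distance between syringe and bottle below 0.13 m), for 0.2 s.
At the end, for the whole second after the job is handed in: The bottle stands upright (within 4 degrees) and still on the floor of the tray, inside its rim, released, with the whole syringe at rest inside it (thumb pad lower than 125 mm above the bottle's underside) (all of step 2 and angle between bottle's own z axis and vertical below 0.07 rad and z of bottle in the frame of tray between 0 and 0.008 m and x of bottle in the frame of tray between -0.066 and 0.066 m and y of bottle in the frame of tray between -0.116 and 0.116 m and linear speed of bottle below 0.02 m/s and linear speed of syringe below 0.05 m/s); the robot touches nothing.
It fails at once if the robot touches the syringe (contact force between any of the fingers, the arm and syringe above 0.3 N).
It fails at once if the syringe comes out of the bottle (distance between syringe and bottle above 0.25 m).
It fails at once if the bottle is tipped over by more than 65 degrees (angle between bottle's own z axis and vertical above 1.13 rad).
It fails at once if a bystander is moved by more than 30 mm (distance of any of gel_pump, cotton_jar, carton, bowl from where it was at the start of the episode above 0.03 m).
It also fails if it takes over 64 s, if anything falls off the work surface, if the arm or the gripper's body presses on something with over 40 N, if the wrist force passes 120 N, or if a joint passes its speed limit or range.

## Working session

There is one attempt and no reset: what is moved stays moved. The work goes in short steps, Python scripts to look and compute and a tool call to move; the robot and the scene stay as the last step left them, time stands still between calls to the robot, and variables do not carry over. Pictures are saved under pics/ and viewed, at most 10 in all, crops included, and the job is handed in when it is done.

Besides the shell and the picture viewer there is one more tool, called after "Request:" by a JSON object that holds its "method" and its "body". arm_command: Moves the arm, as the interface text tells. Its arguments: {"type":"object","properties":{"series":{"type":"array"},"hand":{"type":"number"},"grip_force":{"type":"number"}},"required":["series"]}

```bash
mkdir -p pics; ls; cat > h.py <<'E'
import numpy as np, cv2
from scipy.spatial.transform import Rotation as R
from workcell import bot
def cam(n):
    c=bot.camera(n); return c
def rot(c):
    o=np.array(c["orientation"],float)
    return o if o.shape==(3,3) else R.from_euler('xyz',o,degrees=True).as_matrix()
def ray(c,p):
    K=np.array(c["camera_matrix"]); d=np.linalg.inv(K)@[p[0],p[1],1]
    return np.array(c["xyz"]),rot(c)@(d*[1,-1,-1])
def atz(c,p,z):
    o,d=ray(c,p); return o+d*(z-o[2])/d[2]
def proj(c,X):
    K=np.array(c["camera_matrix"]); v=rot(c).T@(np.array(X)-c["xyz"])*[1,-1,-1]; u=K@v; return u[:2]/u[2]
def tri(ca,pa,cb,pb):
    A=[];b=[]
    for c,p in((ca,pa),(cb,pb)):
        o,d=ray(c,p); d/=np.linalg.norm(d); P=np.eye(3)-np.outer(d,d); A.append(P); b.append(P@o)
    return np.linalg.solve(sum(A),sum(b))
E
python3 - <<'E'
from h import *
print(bot.get_obs())
C={}
for n in("side","top"):
    c=C[n]=cam(n); cv2.imwrite(f"pics/{n}0.png",c["color"]); print(n,{k:v for k,v in c.items() if k!="color"})
M={}
for t in["bottle","bottle_mouth","syringe","syringe_top","tray","gel_pump","cotton_jar","carton","bowl"]:
    for n in C:
        r=bot.mark_of(n,t)
        if r: M[t,n]=r[0]["location"]; print(t,n,np.round(r[0]["location"],1),r[0]["confidence"])
    if (t,"side") in M and (t,"top") in M: print("  3d",np.round(tri(C["side"],M[t,"side"],C["top"],M[t,"top"]),4))
E
```

```text
pics
{'time': 0.0, 'q': array([-6.67476778e+01,  5.00911422e+00,  1.00335202e+01,  9.50983101e+01,
        1.05509517e-03,  9.00000154e+01]), 'qd': array([-0.01183248,  0.05079327,  0.01092208,  0.03969073, -0.10849272,
        0.00067485]), 'joint_efforts': array([-5.83019810e-04, -5.20383596e+01,  4.64808977e+01,  1.58467039e-02,
       -1.03015370e-04,  4.41797340e-06]), 'ee_pos': array([ 0.21704434, -0.50511465,  0.23059375]), 'tcp_rot': array([-1.79926096e+02, -1.05507440e-03,  2.32523055e+01]), 'wrist_force': array([0.05703651, 0.74970565, 0.7783272 ]), 'torque': array([ 0.05282581,  0.00390629, -0.00948139]), 'grasp_force': 0.0, 'opening': 0.08494902670418858}
side {'camera_matrix': array([[421.10243442,   0.        , 255.32465234],
       [  0.        , 421.10243442, 191.50812384],
       [  0.        ,   0.        ,   1.        ]]), 'xyz': array([0.1108363 , 0.8617648 , 1.00197292]), 'orientation': array([  48.35347619,    0.38748445, -153.58556354])}
top {'camera_matrix': array([[346.42280941,   0.        , 261.18960501],
       [  0.        , 346.42280941, 190.75589521],
 
[... 323 characters left out ...]
.  183.4] 0.71
  3d [0.541  0.0071 0.1834]
syringe side [252.2 183.2] 0.57
syringe top [255.7 184.4] 0.55
  3d [0.5426 0.0153 0.1889]
syringe_top side [253. 178.] 0.47
syringe_top top [255.7 181.2] 0.43
  3d [0.5451 0.0134 0.2076]
tray side [245.7 215.8] 0.9
tray top [264.7 181. ] 0.7
  3d [ 0.5806 -0.0088  0.014 ]
gel_pump side [325.4 158.7] 0.63
gel_pump top [391.3 215.2] 0.79
  3d [ 0.4592 -0.4312  0.0041]
cotton_jar side [280.5 146.5] 0.66
cotton_jar top [391.  163.4] 0.8
  3d [ 6.433e-01 -4.368e-01  2.000e-04]
carton side [158.4 328.4] 0.93
carton top [131.8 174.9] 0.73
  3d [ 0.6043  0.4483 -0.0059]
bowl side [220.8 359.2] 0.92
bowl top [128.2 225.5] 0.93
  3d [ 0.4235  0.4495 -0.0094]
```

```bash
python3 - <<'E'
import cv2,numpy as np
s=cv2.imread("pics/side0.png");t=cv2.imread("pics/top0.png")
a=cv2.resize(s[150:220,220:290],(400,400),interpolation=cv2.INTER_CUBIC);b=cv2.resize(t[150:220,220:290],(400,400),interpolation=cv2.INTER_CUBIC)
cv2.imwrite("pics/crop0.png",np.hstack([a,b]))
E
```

```text
(no output)
```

View pics/side0.png

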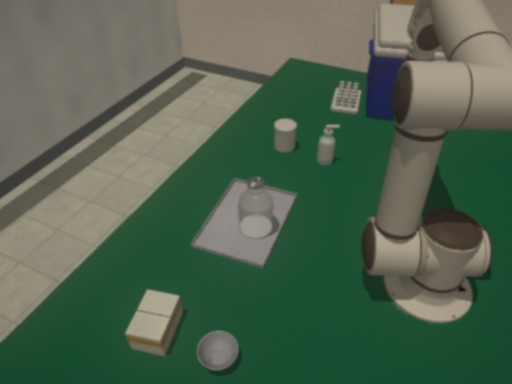

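View pics/top0.png

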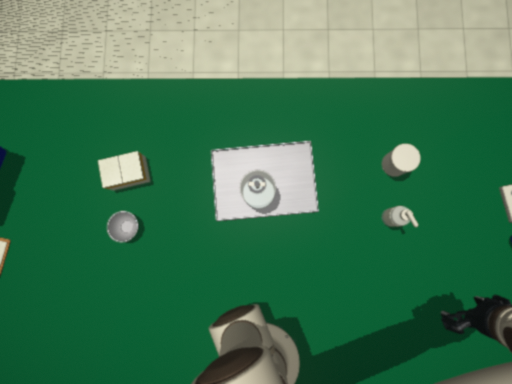

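View pics/crop0.png

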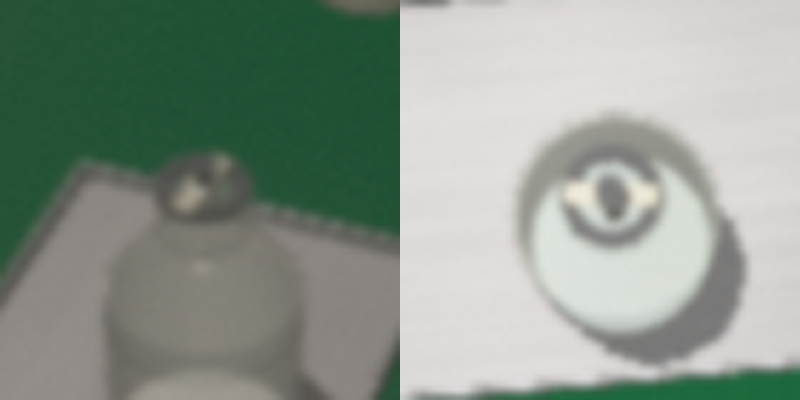

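The side view shows the bottle near (256, 205) on the tray, with the mouth near (256, 184) and the arm clear on the right. The top view shows the mouth ring at about (257.3, 184.5), and its wings lie along the image columns, which is world y. So I will grip across world x and rock in y.

```bash
python3 - <<'E'
from h import *
T={'camera_matrix':[[346.42,0,261.19],[0,346.42,190.756],[0,0,1]],'xyz':[0.39437433,-0.01825956,1.15966532],'orientation':[7.37472222,0.94529377,-89.83707715]}
S={'camera_matrix':[[421.1,0,255.325],[0,421.1,191.508],[0,0,1]],'xyz':[0.1108363,0.8617648,1.00197292],'orientation':[48.35347619,0.38748445,-153.58556354]}
for n,c,p,z in[("ring",T,(257.3,184.5),.193),("mouth",T,(258,183.4),.193),("mouthS",S,(255.8,183.5),.193),("botT",T,(256.5,189.6),.003),("botS",S,(255.7,230.1),.003),
 ("wingL",T,(220+172*.175,150+193*.175),.193),("wingR",T,(220+252*.175,150+195*.175),.193),("ringS",S,(220+203*.175,150+187*.175),.193)]+[("traycorner",T,p,.015) for p in[(212,150),(311,142),(318,211),(216,220)]]+[("trayS",S,(245.7,215.8),0)]:
    print(n,np.round(atz(c,p,z),4))
E
```

```text
ring [0.5372 0.0091 0.193 ]
mouth [0.5404 0.0071 0.193 ]
mouthS [0.535 0.017 0.193]
botT [0.548  0.0171 0.003 ]
botS [0.5319 0.0265 0.003 ]
wingL [0.5393 0.0294 0.193 ]
wingR [ 0.5383 -0.0101  0.193 ]
ringS [0.5373 0.0142 0.193 ]
traycorner [0.6818 0.1683 0.015 ]
traycorner [ 0.7091 -0.1672  0.015 ]
traycorner [ 0.4753 -0.1865  0.015 ]
traycorner [0.445  0.1501 0.015 ]
trayS [ 0.5926 -0.02    0.    ]
```

Request:
{"method": "arm_command", "body": {"series": [[0.03,-0.02,-0.03,0],[0.07,-0.05,-0.05,0],[0.11,-0.08,-0.05,0],[0.15,-0.11,-0.05,0],[0.19,-0.135,-0.05,0]], "hand": 0.085, "grip_force": 20}}

```text
time: 1.5
ee_pos: [0.3383, -0.3052, 0.2818]
tcp_rot: [179.9, -0.0, 23.2]
wrist_force: [1.0, -1.1, 0.5]
opening: 0.0847
grasp_force: 0.0
```

Request:
{"method": "arm_command", "body": {"series": [[0.04,-0.028,0,0],[0.08,-0.056,0,0],[0.12,-0.084,0,0],[0.16,-0.112,0,0],[0.2,-0.14,0,0]]}}

```text
time: 2.0
ee_pos: [0.4671, -0.0974, 0.2816]
tcp_rot: [180.0, -0.0, 23.3]
wrist_force: [0.5, -0.7, 0.6]
opening: 0.0848
grasp_force: 0.0
```

Request:
{"method": "arm_command", "body": {"series": [[0.04,-0.025,0,-0.14],[0.08,-0.05,0,-0.28],[0.109,-0.073,0,-0.42],[0.109,-0.073,0,-0.56],[0.109,-0.073,0,-0.7]]}}

```text
time: 2.5
ee_pos: [0.5382, 0.0121, 0.2807]
tcp_rot: [-180.0, 0.0, 63.8]
wrist_force: [-0.0, -0.2, -0.2]
opening: 0.0851
grasp_force: 0.0
```

Request:
{"method": "arm_command", "body": {"series": [[0,0,0,-0.14],[0,0,0,-0.28],[0,0,0,-0.42],[0,0,0,-0.465],[0,0,0,-0.465]]}}

```text
time: 3.0
ee_pos: [0.5378, 0.0108, 0.2813]
tcp_rot: [180.0, -0.0, 90.0]
wrist_force: [-0.3, 0.1, 0.2]
opening: 0.0848
grasp_force: 0.0
```

Request:
{"method": "arm_command", "body": {"series": [[0,0,0.025,0],[0,0,0.05,0],[0,0,0.075,0],[0,0,0.1,0],[0,0,0.12,0]]}}

```text
time: 3.5
ee_pos: [0.5374, 0.0107, 0.1598]
tcp_rot: [-179.9, 0.0, 89.9]
wrist_force: [0.2, 0.1, -0.5]
opening: 0.0851
grasp_force: 0.0
```

```bash
python3 - <<'E'
from h import *
c=cam("side");s=c["color"];a=cv2.resize(s[140:250,200:310],(400,400),interpolation=cv2.INTER_CUBIC)
print(bot.mark_of("side","bottle_mouth"),proj(c,[.538,.012,.193]),bot.get_obs()["ee_pos"])
c=cam("top");s=c["color"];b=cv2.resize(s[130:240,205:315],(400,400),interpolation=cv2.INTER_CUBIC)
cv2.imwrite("pics/c1.png",np.hstack([a,b]))
E
```

```text
[{'location': [255.8, 183.5], 'confidence': 0.77}] [255.63853545 182.2307787 ] [0.53646992 0.01074826 0.1585389 ]
```

View pics/c1.png

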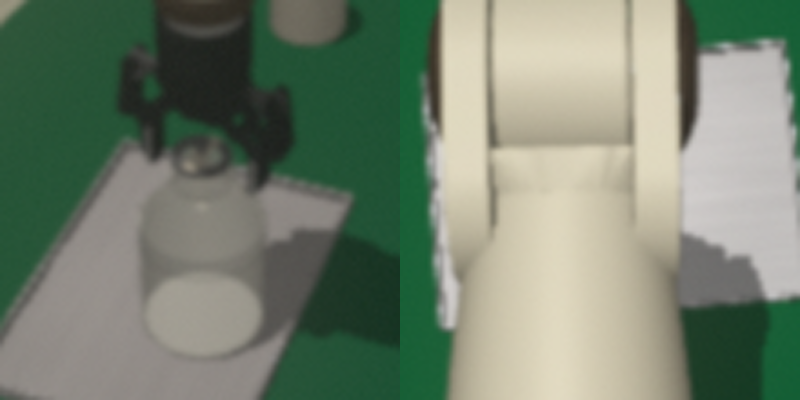

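The crop shows the two fingertips on either side of the neck, at about (241, 183) and (271, 191), with the mouth centred between them near (256, 183). I'm closing gently.

Request:
{"method": "arm_command", "body": {"series": [[0,0,0,0],[0,0,0,0],[0,0,0,0],[0,0,0,0],[0,0,0,0]], "hand": 0.045, "grip_force": 20}}

```text
time: 4.15
ee_pos: [0.5386, 0.0108, 0.1627]
tcp_rot: [179.8, -0.0, 90.0]
wrist_force: [1.4, 0.3, 5.2]
opening: 0.0517
grasp_force: 21.4
```

Request:
{"method": "arm_command", "body": {"series": [[0.006,0,0,0],[0.012,0,0,0],[0.018,0,-0.001,0],[0.024,0,-0.002,0],[0.03,0,-0.003,0]]}}

```text
time: 4.65
ee_pos: [0.5391, 0.0402, 0.1673]
tcp_rot: [179.7, 0.1, 90.0]
wrist_force: [0.1, -4.4, 14.0]
opening: 0.0516
grasp_force: 25.5
```

```bash
python3 - <<'E'
from h import *
c=cam("side");s=c["color"];a=cv2.resize(s[140:250,200:310],(400,400),interpolation=cv2.INTER_CUBIC)
cv2.imwrite("pics/c2.png",a)
for t in("bottle","bottle_mouth"):
    p=bot.mark_of("side",t); print(t,p)
print(bot.get_obs()["wrist_force"],bot.get_obs()["torque"])
E
```

```text
bottle [{'location': [257.2, 226.7], 'confidence': 0.75}]
bottle_mouth [{'location': [250.0, 184.5], 'confidence': 0.66}]
[ 0.68275876 -4.81748331 14.79778459] [-1.07413567  0.00271745 -0.01747558]
```

View pics/c2.png

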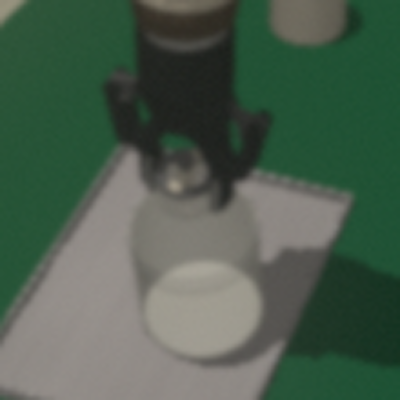

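The bottle tilts about its edge without sliding: the mouth has moved to (250, 184) while the base has stayed. I'm continuing along the arc.

Request:
{"method": "arm_command", "body": {"series": [[0.0185,0,-0.004,0],[0.035,0,-0.004,0],[0.051,0,-0.0025,0],[0.067,0,0.0005,0],[0.083,0,0.005,0]]}}

```text
time: 5.3
ee_pos: [0.5397, 0.1253, 0.166]
tcp_rot: [179.4, -0.2, 90.0]
wrist_force: [-7.7, 3.3, 50.5]
opening: 0.0514
grasp_force: 46.9
```

Request:
{"method": "arm_command", "body": {"series": [[0.008,0,0.003,0],[0.0155,0,0.006,0],[0.0245,0,0.01,0],[0.0265,0,0.011,0],[0.0265,0,0.011,0]]}}

```text
time: 5.8
ee_pos: [0.5405, 0.1548, 0.1582]
tcp_rot: [179.2, -0.6, 90.1]
wrist_force: [-7.2, 14.4, 54.8]
opening: 0.0516
grasp_force: 48.4
```

```bash
cat > look.py <<'E'
from h import *
import sys
c=cam("side");s=c["color"];a=cv2.resize(s[130:250,190:310],(480,480),interpolation=cv2.INTER_CUBIC)
cv2.imwrite(f"pics/{sys.argv[1]}.png",a)
for t in("bottle","bottle_mouth","syringe","syringe_top"):
    p=bot.mark_of("side",t); print(t,p[:1])
print(bot.get_obs()["wrist_force"],bot.get_obs()["torque"])
E
python3 look.py c3
```

```text
bottle [{'location': [249.5, 230.7], 'confidence': 0.77}]
bottle_mouth [{'location': [231.8, 217.1], 'confidence': 0.79}]
syringe []
syringe_top []
[-7.5731273  15.53365258 55.31258097] [ 2.65618301  2.76708696 -0.33144105]
```

View pics/c3.png

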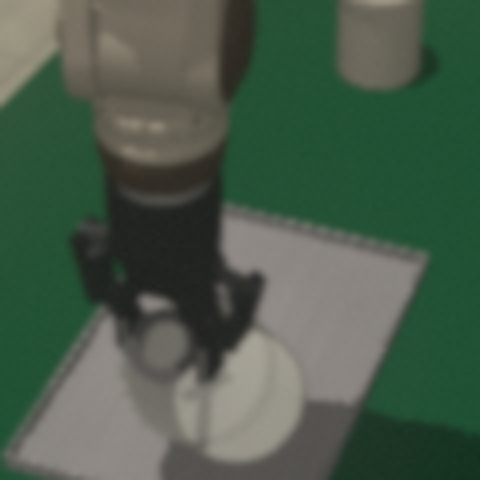

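The mouth has moved to (232, 217) and the bottle is leaned well over, about 45°. The vertical force has grown to 55 N, so the swing back follows a slightly higher arc.

Request:
{"method": "arm_command", "body": {"series": [[-0.0115,0,-0.006,0],[-0.0205,0,-0.0105,0],[-0.0345,0,-0.0155,0],[-0.0495,0,-0.019,0],[-0.0645,0,-0.0215,0]]}}

```text
time: 6.55
ee_pos: [0.5376, 0.085, 0.1697]
tcp_rot: [-180.0, 0.0, 90.0]
wrist_force: [0.2, -0.8, -1.9]
opening: 0.0516
grasp_force: 22.5
```

```bash
python3 look.py c4
```

```text
bottle [{'location': [254.7, 227.4], 'confidence': 0.87}]
bottle_mouth [{'location': [243.3, 193.7], 'confidence': 0.56}]
syringe []
syringe_top []
[ 0.05636815 -0.22771447 -1.5507678 ] [ 0.0149437  -0.06292432  0.05047103]
```

```bash
cat >> h.py <<'E'
def tilt(c,pb,pm,x=.538):
    def f(p):
        o,d=ray(c,p); return o+d*(x-o[0])/d[0]
    # fit base (y,z), angle from pixel errors, length fixed 0.19
    from scipy.optimize import least_squares
    def e(v):
        b=np.array([x,v[0],v[1]]); m=b+.19*np.array([0,np.sin(v[2]),np.cos(v[2])])
        return np.r_[proj(c,b)-pb,proj(c,m)-pm]
    r=least_squares(e,[.02,.01,0]); return np.round(r.x[:2],4),np.round(np.degrees(r.x[2]),1),np.round(r.fun,1)
E
python3 - <<'E'
from h import *
S={'camera_matrix':[[421.1,0,255.325],[0,421.1,191.508],[0,0,1]],'xyz':[0.1108363,0.8617648,1.00197292],'orientation':[48.35347619,0.38748445,-153.58556354]}
for b,m in[((255.7,230.1),(255.8,183.5)),((257.2,226.7),(250,184.5)),((249.5,230.7),(231.8,217.1)),((254.7,227.4),(243.3,193.7))]: print(tilt(S,b,m))
E
```

```text
(array([ 0.0184, -0.0058]), np.float64(-3.0), array([-0.5, -0.4,  0.4,  0.3]))
(array([0.0173, 0.0129]), np.float64(6.7), array([-1.9, -1.2,  1.4,  1. ]))
(array([0.0553, 0.0243]), np.float64(33.9), array([ 0.4,  0.2, -0.3, -0.1]))
(array([0.0312, 0.0207]), np.float64(16.1), array([-1.4, -0.7,  1. ,  0.6]))
```

View pics/c4.png

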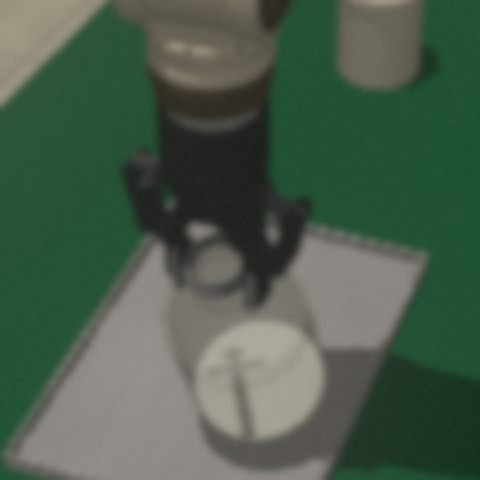

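The syringe now shows inside the body, as a T shape at crop (235, 355) to (250, 435) that is about 72 mm long. The mouth at (216, 265) looks empty, so it has dropped. I'm standing the bottle back up.

Request:
{"method": "arm_command", "body": {"series": [[-0.015,0,0.0015,0],[-0.03,0,0.003,0],[-0.043,0,0.006,0],[-0.056,0,0.0085,0],[-0.06,0,0.0105,0]]}}

```text
time: 7.3
ee_pos: [0.5386, 0.0237, 0.162]
tcp_rot: [179.7, 0.1, 89.9]
wrist_force: [-3.0, -5.7, 23.8]
opening: 0.0517
grasp_force: 29.8
```

```bash
python3 look.py c5
```

```text
bottle [{'location': [255.7, 230.5], 'confidence': 0.89}]
bottle_mouth [{'location': [258.8, 183.5], 'confidence': 0.78}]
syringe []
syringe_top []
[-2.29404201 -4.30449352 18.3270016 ] [-0.88570796  0.92143554  0.04449628]
```

View pics/c5.png

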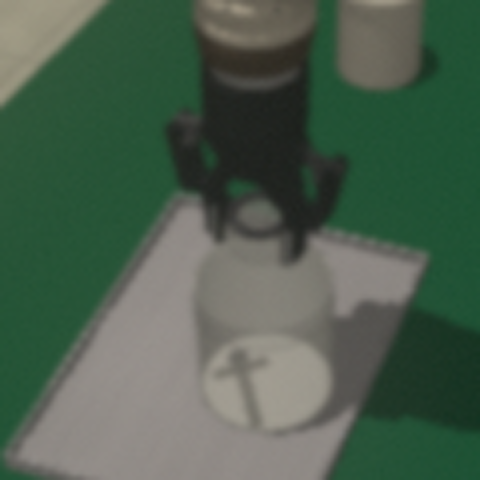

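The mouth at (259, 183) is empty. The syringe lies at the bottom of the bottle, at crop (240, 355) to (258, 425), and the bottle is nearly upright. I'm releasing it.

Request:
{"method": "arm_command", "body": {"series": [[0.001,0,-0.001,0],[0.001,0,-0.001,0],[0.001,0,-0.001,0],[0.001,0,-0.001,0],[0.001,0,-0.001,0]], "hand": 0.085}}

```text
time: 8.05
ee_pos: [0.5377, 0.0267, 0.1599]
tcp_rot: [-180.0, 0.0, 90.0]
wrist_force: [0.2, -0.3, 0.1]
opening: 0.0849
grasp_force: 0.0
```

Request:
{"method": "arm_command", "body": {"series": [[0,0,0,0],[0,0,-0.01,0],[0,0,-0.03,0],[0,0,-0.06,0],[0,0,-0.1,0]]}}

```text
time: 8.55
ee_pos: [0.5372, 0.0268, 0.2608]
tcp_rot: [-179.9, 0.0, 90.0]
wrist_force: [0.7, -0.2, 1.3]
opening: 0.0849
grasp_force: 0.0
```

Request:
{"method": "arm_command", "body": {"series": [[0,0,-0.03,0],[-0.04,0,-0.03,0],[-0.08,0,-0.03,0],[-0.12,0,-0.03,0],[-0.16,0,-0.03,0]]}}

```text
time: 9.05
ee_pos: [0.5376, -0.1346, 0.2912]
tcp_rot: [179.9, 0.0, 90.0]
wrist_force: [0.4, 0.5, 0.0]
opening: 0.085
grasp_force: 0.0
```

Request:
{"method": "arm_command", "body": {"series": [[-0.04,0,0,0],[-0.08,0,0,0],[-0.12,0,0,0],[-0.12,0,0,0],[-0.12,0,0,0]]}}

```text
time: 9.55
ee_pos: [0.5376, -0.254, 0.2905]
tcp_rot: [-180.0, -0.0, 89.9]
wrist_force: [0.5, 0.7, 0.3]
opening: 0.085
grasp_force: 0.0
```

```bash
python3 - <<'E'
from h import *
c=cam("side");a=cv2.resize(c["color"][150:250,205:305],(400,400),interpolation=cv2.INTER_CUBIC)
t=cam("top");b=cv2.resize(t["color"][130:240,205:315],(400,400),interpolation=cv2.INTER_CUBIC)
cv2.imwrite("pics/c6.png",np.hstack([a,b]))
for n,k in(("side",c),("top",t)):
  for g,z in(("bottle",.003),("bottle_mouth",.193),("syringe",.03),("syringe_top",.04)):
    p=bot.mark_of(n,g)
    if p: print(n,g,p[0],atz(k,p[0]["location"],z))
E
```

```text
side bottle {'location': [255.9, 227.6], 'confidence': 0.97} [0.53627034 0.01625104 0.003     ]
side bottle_mouth {'location': [253.2, 180.4], 'confidence': 0.62} [0.54827297 0.00764023 0.193     ]
top bottle {'location': [260.0, 192.8], 'confidence': 0.67} [0.53710735 0.00523471 0.003     ]
top bottle_mouth {'location': [257.1, 185.9], 'confidence': 0.63} [0.53325815 0.00961867 0.193     ]
```

View pics/c6.png

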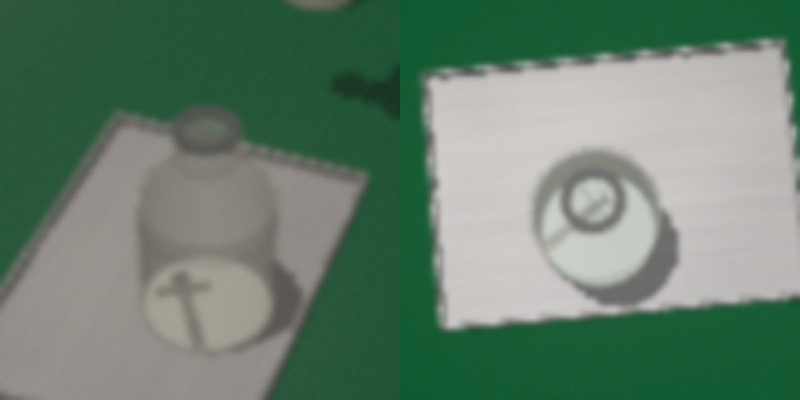

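The bottle stands upright at about (0.537, 0.010) inside the tray rim. The mouth is empty at crop (207, 130), and the syringe lies on the bottle floor from (182, 278) to (200, 345). The gripper is clear.

```bash
python3 -c "
from workcell import bot
print(bot.job_done())"
```

```text
the job is handed in; nothing more can be done
None
```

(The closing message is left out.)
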